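Make up the tagging kit and the scale-sampling kit at the hatchery bench

ROBOT

A 6-joint arm with a two-finger parallel gripper is mounted at the origin on the work surface. World frame = base frame: x ahead of the robot, y to its left, z up, the work surface at z = 0. Lengths are in m, angles in rad, forces in N, time in s.
With the tool pointing down it reaches from about 0.35 to 0.775 m from the base axis. Payload 7.3 kg.
Tool frame: the origin (TCP) lies at the very end of the fingers, on their centre line; the grasp point (between the pads) lies 19 mm behind it; z points along the fingers, y is the line along which they close (so a half turn about z gives the same grasp; the last joint's range is limited). The gripper opens to 92 mm and grips with 3 to 60 N. Pads are 19 mm wide; open, the fingers measure 130 mm over their backs; the gripper's body (75 mm by 190 mm) begins 47 mm behind the grasp point.
Start: joints at [1.122, 0.342, 1.524, -0, 1.275, -0.146], TCP at [0.157, 0.501, 0.227] pointing down, gripper open.
Joint ranges: [-2.53, 2.53], [-0.77, 2.02], [0.04, 2.7], [-1, 4.14], [0.28, 2.66], [-3.11, 3.11]. Speed limits (rad/s): [2.57, 2.57, 3.14, 3.14, 3.14, 3.14].

INTERFACE

Orientations are given as [roll, pitch, yaw] about the fixed x, y, z axes, in that order (R = Rz(yaw) Ry(pitch) Rx(roll)).
In Python, from cell import robot gives the robot as it stands. The module is installed in compiled form; this text tells all that it offers.
- The arm moves only by the tool arm_command, never from a script. Its argument "moves" is a list of rows, each a list of 3 entries, a list of its own where there are three numbers: the shift along the tool's x, y, z in m, then the turn, a rotation vector about the tool's x, y, z in rad, then the finger opening in m, from 0 to 0.0918. In form: [[[dx, dy, dz], [ax, ay, az], claw], ...]. A call has exactly 5 rows; each row is the pose to reach, as a shift and turn from the pose commanded when the call began, along the tool's axes at that moment; what a row does not reach only later rows make up. A row lasts 1/10 s, in which the tool goes at most 50 mm and 8.59 degrees, less where a joint would pass 70% of its speed; a pose out of reach is approached as far as the arm can. A call with a gripper value outside its range is refused whole. The fingers move at their own pace and stop on an object; "squeeze" is the grip in N (left out, the last holds). Time passes only in rows, so rows that repeat a pose let the fingers close, or fill a call up. It gives the time, the measured TCP pose, the force, the opening and the grip force at its end, in the units of the state.
- robot.observe(): the state, without advancing time (a new reading comes with each control period).
- robot.read_camera(name): name is "scene" or "top"; returns the picture (420x560x3 uint8, red, green, blue); there is no depth.
- robot.camera_model(name): a dict with "fx", "fy", "cx", "cy" (pixels), "R" (3x3) and "t" (3): a world point X has camera coordinates R X + t. Camera axes: x right, y down, z forward; pixel columns grow to the right and rows downward; lengths in m; the calibration is good to about 2 mm. A picture is of the moment at which its call begins. camera_model takes no time and is no camera call.
- robot.hand_in(): hands the job in; it is judged then, once.
The state is a dict: "time": time; "qpos": joint angles; "qvel": joint speeds; "joint_efforts": joint torques, N m; "tool_pos": TCP position; "tool_rot": TCP orientation; "contact_force": force on the tool from outside, world axes, zero at the start; "torque": the same for the moment, N m; "opening": finger opening in m; "grip_force": force on a finger pad.
Only numpy, scipy, OpenCV 4.12 (cv2) and the standard library are available. Lean on these libraries where they do the work, as an engineer would, in place of code of your own. Each camera call takes 0.05 s, during which the arm holds its last target. There are 200 camera calls.

TASK

Make up two kits from the stock on the bench: the tagging kit, in the blue tray, gets the white-lidded jar, the yellow spool and the brass weight; the scale-sampling kit, in the green tray, gets the amber bottle and the orange slide box. Stand each thing upright on the floor of a cell of its own (the slide box in the long cell), in any order, and leave the red-lidded jar and the black spool standing where they are.

Things in the scene. Friction and masses are not known exactly. Their poses are not given: they have to be found in the camera images.
- tray_blue: Blue plastic kit tray, fixed to the bench, 232 (its x) x 80 (its y) x 14 mm high; origin at the centre of its underside, z up. Walls and dividers 4 mm thick, floor 3 mm thick. Three equal square cells, 72 x 72 mm inside, in a row along its x, centres at x = -76, 0 and +76 mm, y = 0.
- tray_green: Green plastic kit tray, fixed to the bench, 188 (its x) x 80 (its y) x 14 mm high; origin at the centre of its underside, z up. Walls and dividers 4 mm thick, floor 3 mm thick. Two cells in a row along its x: a long one 102 (x) x 72 (y) mm inside, centre at x = -39 mm, and a short one 74 x 72 mm inside, centre at x = +53 mm, y = 0.
- jar_white_mid (a point): Centre (29 mm above its foot) of the pale-blue sample jar with a WHITE screw lid: standing, 58 mm tall, 48 mm in diameter; the lid is the top 14 mm, 50 mm in diameter; z axis up when upright. Loose, about 90 g.
- spool_yellow_mid (a point): Centre (22 mm above its foot) of the tag-wire spool with YELLOW flanges and silver wire: standing on a flange, 44 mm tall, to be gripped as a plain cylinder 50 mm in diameter; z axis up when upright. Loose, about 120 g.
- weight_mid (a point): Centre (27.5 mm above its foot) of the brass check weight: 55 mm tall, a body 40 mm in diameter up to 30 mm, a thin neck (16 mm), then a grip knob 24 mm in diameter from 38 to 55 mm above the foot; z axis up when upright. Loose, 400 g.
- bottle_mid (a point): Centre (37.5 mm above its foot) of the amber glass reagent bottle with a black cap: 75 mm tall, 42 mm in diameter up to 54 mm, then a shoulder and a cap 29 mm in diameter; z axis up when upright. Loose, about 110 g.
- slidebox_mid (a point): Centre (23 mm above its foot) of the orange plastic slide box with a paper patch on top: 76 (its x) x 32 (its y) x 46 mm tall; z axis up when upright. Fits only the long cell of the green tray, lengthwise. Loose, about 100 g.
- jar_red_mid (a point): Centre (29 mm above its foot) of the spare jar with a RED lid, otherwise like the white-lidded one. Loose; it is not needed and stays where it stands.
- spool_black_mid (a point): Centre (22 mm above its foot) of the spare spool with BLACK flanges, otherwise like the yellow one. Loose; it is not needed and stays where it stands.
Mind the look-alikes: they are no part of the job. Leave any pink or purple look-alike of the part that bears jar_white_mid alone.

How it is judged:
By the outcome, as a careful person would: the job done as asked, in the order asked, and still so for the second after the job is handed in, with the robot touching nothing.
It also fails if it takes over 136 s, if anything falls off the work surface, if the arm or the gripper's body presses on something with over 40 N, if the wrist force passes 120 N, or if a joint passes its speed limit or range.

## Working session

There is one attempt and no reset: what is moved stays moved. The work goes in short steps, Python scripts to look and compute and a tool call to move; the robot and the scene stay as the last step left them, time stands still between calls to the robot, and variables do not carry over. Pictures are saved under pics/ and viewed, at most 14 in all, crops included, and the job is handed in when it is done.

Besides the shell and the picture viewer there is one more tool, called after ">>>" as a command line: name --argument value ..., lists and objects as JSON in quotes. arm_command: Moves the arm, as the interface text tells. Its arguments: {"type":"object","properties":{"moves":{"type":"array"},"squeeze":{"type":"number"}},"required":["moves"]}

```bash
mkdir -p pics; python3 - <<'E'
from cell import robot
import cv2
s=robot.observe();print({k:(v if not hasattr(v,'round') else v) for k,v in s.items()})
for n in("top","scene"):
    im=robot.read_camera(n);cv2.imwrite(f"pics/{n}0.png",im[:,:,::-1]);print(robot.camera_model(n))
E
```

```text
{'time': 0.0, 'qpos': array([ 1.12197375e+00,  3.42711140e-01,  1.52499271e+00, -2.48337136e-05,
        1.27537826e+00, -1.46022705e-01]), 'qvel': array([-0.0017957 ,  0.00016675, -0.00097434,  0.00030797, -0.00049761,
       -0.00150412]), 'joint_efforts': array([ 1.16684889e-03, -4.31244063e+01, -2.44220692e+01,  7.17830588e-02,
        5.60155569e-02, -1.13517217e-04]), 'tool_pos': array([0.15637777, 0.50076013, 0.22605945]), 'tool_rot': array([-3.14011559e+00, -1.93228189e-04,  2.83879988e+00]), 'contact_force': array([-0.40523137, -0.49177716, -0.55428462]), 'torque': array([-0.01822179,  0.00066636,  0.04305373]), 'grip_force': 0.0, 'opening': 0.09170855971141306}
{'fx': 515.9030920296528, 'fy': 515.9030920296528, 'cx': 277.2176066691899, 'cy': 202.23001086064386, 'R': array([[-5.03781525e-02, -9.98730206e-01,  1.28880630e-04],
       [-9.73151983e-01,  4.90589117e-02, -2.24874277e-01],
       [ 2.24582410e-01, -1.14541710e-02, -9.74387779e-01]]), 't': array([0.02262404, 0.60798813, 0.92806057])}
{'fx': 391.47807835005955, 'fy': 391.47807835005955, 'cx': 274.8413408043094, 'cy': 210.66010890854184, 'R': array([[ 5.75044555e-01,  8.18122045e-01, -2.82449867e-04],
       [ 6.78658060e-01, -4.77210356e-01, -5.58295185e-01],
       [-4.56888387e-01,  3.20852919e-01, -8.29642336e-01]]), 't': array([-0.3494733 , -0.36678525,  1.13553905])}
```

View pics/top0.png

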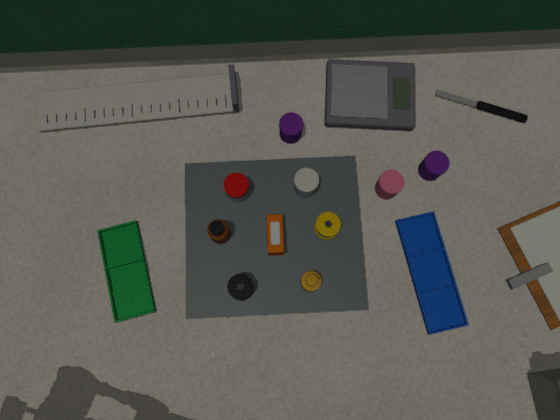

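View pics/scene0.png

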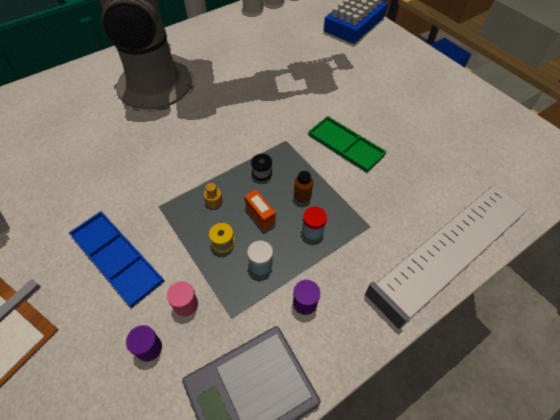

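```bash
cat > h.py <<'E'
import numpy as np, cv2
from cell import robot
def ray(n,uv,z):
    c=robot.camera_model(n);R=np.array(c['R']);t=np.array(c['t'])
    d=R.T@np.array([(uv[0]-c['cx'])/c['fx'],(uv[1]-c['cy'])/c['fy'],1]);o=-R.T@t
    return o+d*(z-o[2])/d[2]
def hsv(im): return cv2.cvtColor(im,cv2.COLOR_BGR2HSV)
def blobs(m,amin=40):
    cs,_=cv2.findContours(m,cv2.RETR_EXTERNAL,cv2.CHAIN_APPROX_NONE)
    return sorted([c for c in cs if cv2.contourArea(c)>amin],key=cv2.contourArea,reverse=True)
E
python3 - <<'E'
from h import *
b=cv2.imread('pics/top0.png');s=cv2.imread('pics/scene0.png')
cr=b[110:340,80:490]
cv2.imwrite('pics/crop.png',cv2.resize(np.clip(cr.astype(float)*1.6,0,255).astype('uint8'),None,fx=1.95,fy=1.95,interpolation=cv2.INTER_CUBIC))
for n,im in(('top',b),('scene',s)):
    H=hsv(im)
    print(n,robot.camera_model(n)['R'].T@-robot.camera_model(n)['t'])
    for name,lo,hi,z in [('green',(50,120,50),(80,255,255),.014),('blue',(105,170,60),(125,255,255),.014),('yellow',(23,150,110),(34,255,255),.044),('brass',(12,120,60),(22,255,255),.055),('orange',(4,180,120),(13,255,255),.046),('red',(0,200,100),(3,255,255),.058)]:
        for c in blobs(cv2.inRange(H,lo,hi))[:3]:
            r=cv2.minAreaRect(c);q=cv2.boxPoints(r)
            w=np.array([ray(n,p,z)[:2] for p in q])
            P=np.array([ray(n,p[0],z)[:2] for p in c],dtype=np.float32)
            R=cv2.minAreaRect((P*1000).astype(np.float32))
            print(name,cv2.contourArea(c),np.round(r[0]),'world mm c,size,ang',np.round(R[0],1),np.round(R[1],1),round(R[2],1))
    m=cv2.inRange(H,(0,0,105),(179,75,255))
    for c in blobs(m,40)[:40]:
        (x,y),r=cv2.minEnclosingCircle(c)
        if r<25:print('pale',np.round((x,y)),round(r,1),cv2.contourArea(c))
E
```

```text
top [0.38437853 0.00339824 1.04100885]
green 3658.5 [125. 271.] world mm c,size,ang [498.4 299.3] [186.9  79.3] 12.0
blue 4515.0 [431. 272.] world mm c,size,ang [ 466.3 -305.2] [229.7  80.8] 9.9
yellow 419.0 [328. 224.] world mm c,size,ang [ 566.5 -104.9] [45.3 46.1] 86.1
brass 666.5 [539. 236.] world mm c,size,ang [ 518.4 -511.5] [ 94.2 136.9] 20.1
brass 563.5 [275. 233.] world mm c,size,ang [ 5.509e+02 -5.000e-01] [31.7 75.1] 89.4
brass 523.5 [543. 304.] world mm c,size,ang [ 390.7 -496.8] [92.  22.5] 20.6
orange 101.0 [275. 233.] world mm c,size,ang [ 5.527e+02 -1.000e-01] [27.8 71.8] 89.7
red 412.5 [236. 184.] world mm c,size,ang [651.5  71.7] [46.  46.4] 41.9
pale [ 27. 417.] 5.7 53.5
scene [ 0.96869908 -0.25346293  0.73721812]
green 1693.5 [347. 142.] world mm c,size,ang [502.9 292.2] [188.5  86.7] 12.2
blue 3744.5 [116. 257.] world mm c,size,ang [ 471.  -309.2] [235.1  78.3] 10.2
blue 696.0 [357.  24.] world mm c,size,ang [ 75.1 693.7] [142.1 276.8] 22.3
blue 434.5 [451.  50.] world mm c,size,ang [401.4 813.1] [130.9  63.3] 0.4
yellow 377.0 [221. 233.] world mm c,size,ang [ 568.  -107.6] [48.8 49. ] 60.3
brass 3621.0 [490.  46.] world mm c,size,ang [468.3 874.2] [305.7 647.8] 89.8
brass 836.0 [ 13. 342.] world mm c,size,ang [ 554.  -511.7] [ 94.7 112.6] 20.0
brass 325.5 [212. 195.] world mm c,size,ang [480.8 -76.8] [37.4 67.1] 66.8
orange 388.5 [259. 204.] world mm c,size,ang [554.2  -3.3] [75.7 31.7] 0.0
orange 95.0 [ 25. 309.] world mm c,size,ang [ 503.7 -481.9] [26.3 18.6] 21.3Traceback (most recent call last):
  File "<stdin>", line 11, in <module>
  File "h.py", line 4, in ray
    c=robot.camera_model(n);R=np.array(c['R']);t=np.array(c['t'])
ValueError: time passes only in moves, steps and waits
```

View pics/crop.png

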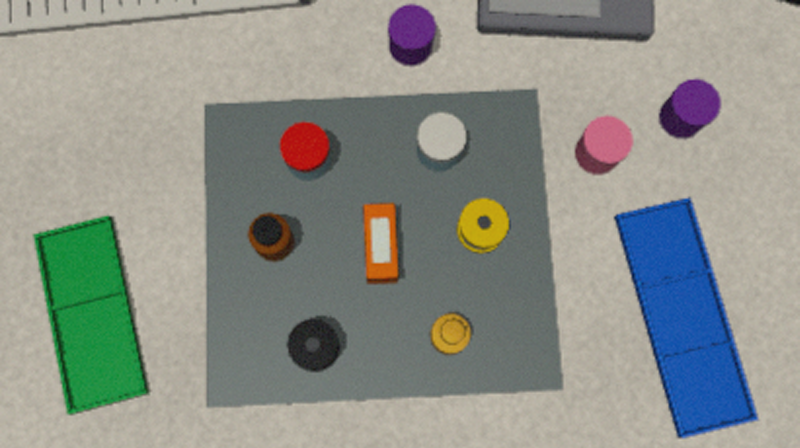

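The white lid at top px (306,180) has a screw lid on a pale-blue body. It stands on the mat beside the red-lidded jar (236,185), and the pink (391,183) and purple (291,127), (436,163) things are plain look-alikes off the mat. So (306,180) is the jar meant, and the enlarged crop confirms it. The green tray's short cell is its upper (+x) end.

```bash
sed -i '1a import functools' h.py; sed -i 's/^def ray/@functools.cache\ndef cam(n): return robot.camera_model(n)\ndef ray/; s/c=robot.camera_model(n);/c=cam(n);/' h.py
python3 - <<'E'
from h import *
I={n:cv2.imread(f'pics/{n}0.png') for n in('top','scene')}
def go(name,n,roi,z,f):
    x0,y0,x1,y1=roi;im=I[n][y0:y1,x0:x1]
    m=f(im)
    c=blobs(m,15)
    if not c: print(name,n,'none');return
    c=c[0].reshape(-1,2)+[x0,y0]
    P=np.array([ray(n,p,z)[:2]*1000 for p in c],np.float32)
    (x,y),r=cv2.minEnclosingCircle(P);R=cv2.minAreaRect(P)
    print(name,n,np.round(c.mean(0)),'circ',np.round((x,y),1),round(r,1),'rect',np.round(R[0],1),np.round(R[1],1),round(R[2],1))
rng=lambda lo,hi:(lambda im:cv2.inRange(hsv(im),lo,hi))
ots=lambda im:cv2.threshold(cv2.cvtColor(im,cv2.COLOR_BGR2GRAY),0,255,cv2.THRESH_OTSU)[1]
dark=lambda im:cv2.inRange(im,(0,0,0),(38,38,38))
go('white','top',(288,162,326,200),.058,ots); go('white','scene',(244,236,278,280),.058,ots)
go('patch','top',(266,216,284,256),.046,rng((0,0,90),(179,90,255)));go('patch','scene',(245,190,276,222),.046,rng((0,0,90),(179,90,255)))
go('cap','top',(205,216,232,246),.075,dark);go('cap','scene',(292,166,314,190),.075,dark)
go('black','top',(222,270,262,305),.044,dark);go('black','scene',(246,150,276,176),.044,dark)
go('brass','top',(295,265,330,297),.030,rng((10,100,30),(30,255,255)))
go('brass','scene',(200,178,226,192),.055,rng((10,100,30),(30,255,255)))
E
```

```text
white top [306. 179.] circ [654.6 -67.8] 24.6 rect [654.2 -67.3] [47.5 47.1] 87.1
white scene [260. 251.] circ [655.2 -69.6] 24.9 rect [655.2 -69.8] [48.9 47.9] 6.4
patch top [275. 233.] circ [5.525e+02 1.000e-01] 22.8 rect [5.525e+02 1.000e-01] [17.6 43.5] 87.1
patch scene [259. 204.] circ [552.9  -3.3] 21.7 rect [552.9  -3. ] [43.3 16.8] 0.6
cap top [217. 228.] circ [563.  109.4] 14.6 rect [562.7 108.8] [26.6 27.2] 88.4
cap scene [304. 177.] circ [568.2 104. ] 17.4 rect [568.4 104.8] [26.  33.5] 53.0
black top [241. 286.] circ [453.5  69.1] 26.1 rect [452.7  70.1] [50.3 48.3] 24.4
black scene [263. 165.] circ [466.9  66.5] 34.1 rect [462.4  62.8] [46.7 63.9] 55.2
brass top [310. 281.] circ [458.1 -65.2] 20.7 rect [457.9 -64.7] [38.1 40. ] 41.6
brass scene [211. 188.] circ [465.7 -67.2] 19.1 rect [462.  -64.7] [35.1 24.8] 54.9
```

>>> arm_command --moves '[[[-0.22,-0.11,0.02],[0,0,-0.303],0.07],[[-0.22,-0.11,0.02],[0,0,-0.303],0.07],[[-0.22,-0.11,0.02],[0,0,-0.303],0.07],[[-0.22,-0.11,0.02],[0,0,-0.303],0.07],[[-0.22,-0.11,0.02],[0,0,-0.303],0.07]]' --squeeze 30

```text
time: 0.6
tool_pos: [0.3292, 0.3342, 0.207]
tool_rot: [-3.141, -0.0, -3.141]
contact_force: [0.6, 0.1, 0.7]
opening: 0.0699
grip_force: 0.0
```

>>> arm_command --moves '[[[-0.16,-0.16,0.03],[0,0,0],0.07],[[-0.16,-0.16,0.03],[0,0,0],0.07],[[-0.16,-0.16,0.03],[0,0,0],0.07],[[-0.16,-0.16,0.03],[0,0,0],0.07],[[-0.16,-0.16,0.03],[0,0,0],0.07]]'

```text
time: 1.1
tool_pos: [0.4902, 0.1729, 0.1765]
tool_rot: [-3.141, -0.0, 3.139]
contact_force: [-0.6, 0.8, -0.1]
opening: 0.0698
grip_force: 0.0
```

>>> arm_command --moves '[[[-0.03,-0.03,0.03],[0,0,0],0.07],[[-0.069,-0.063,0.05],[0,0,0],0.07],[[-0.069,-0.063,0.05],[0,0,0],0.07],[[-0.069,-0.063,0.05],[0,0,0],0.07],[[-0.069,-0.063,0.05],[0,0,0],0.07]]'

```text
time: 1.6
tool_pos: [0.5567, 0.1134, 0.1275]
tool_rot: [3.141, -0.001, -3.141]
contact_force: [0.3, -0.0, 0.1]
opening: 0.0702
grip_force: 0.0
```

>>> arm_command --moves '[[[-0.006,-0.006,0.02],[0,0,0],0.07],[[-0.006,-0.006,0.05],[0,0,0],0.07],[[-0.006,-0.006,0.08],[0,0,0],0.07],[[-0.006,-0.006,0.105],[0,0,0],0.07],[[-0.006,-0.006,0.105],[0,0,0],0.07]]'

```text
time: 2.1
tool_pos: [0.5605, 0.1081, 0.0203]
tool_rot: [-3.142, -0.006, -3.14]
contact_force: [-1.8, 0.1, 0.5]
opening: 0.07
grip_force: 0.0
```

>>> arm_command --moves '[[[0,0,0],[0,0,0],0.03],[[0,0,0],[0,0,0],0.03],[[0,0,0],[0,0,0],0.03],[[0,0,0],[0,0,0],0.03],[[0,0,0],[0,0,0],0.03]]'

```text
time: 2.6
tool_pos: [0.564, 0.107, 0.0235]
tool_rot: [3.141, 0.002, -3.141]
contact_force: [-0.6, -0.2, 7.1]
opening: 0.0412
grip_force: 30.0
```

>>> arm_command --moves '[[[0,0,-0.02],[0,0,0],0.03],[[0,0,-0.05],[0,0,0],0.03],[[0,0.02,-0.08],[0,0,0],0.03],[[0,0.06,-0.1],[0,0,0],0.03],[[0.005,0.1,-0.1],[0,0,0],0.03]]'

```text
time: 3.1
tool_pos: [0.5606, 0.2077, 0.126]
tool_rot: [3.14, 0.007, 3.14]
contact_force: [0.4, 0.2, -1.4]
opening: 0.0414
grip_force: 30.0
```

>>> arm_command --moves '[[[0.004,0.04,0],[0,0,0],0.03],[[0.008,0.075,0],[0,0,0],0.03],[[0.008,0.101,0],[0,0,0],0.03],[[0.008,0.101,0],[0,0,0],0.03],[[0.008,0.101,0.01],[0,0,0],0.03]]'

```text
time: 3.6
tool_pos: [0.5508, 0.3083, 0.113]
tool_rot: [3.141, 0.002, -3.14]
contact_force: [-0.4, -0.6, -1.7]
opening: 0.0414
grip_force: 30.0
```

>>> arm_command --moves '[[[0,0,0.03],[0,0,0],0.03],[[0,0,0.06],[0,0,0],0.03],[[0,0,0.075],[0,0,0],0.03],[[0,0,0.08],[0,0,0],0.03],[[0,0,0.08],[0,0,0],0.03]]'

```text
time: 4.1
tool_pos: [0.5505, 0.3071, 0.032]
tool_rot: [-3.141, -0.001, 3.141]
contact_force: [-0.2, -0.4, -1.5]
opening: 0.0413
grip_force: 30.0
```

>>> arm_command --moves '[[[0,0,0.002],[0,0,0],0.03],[[0,0,0.004],[0,0,0],0.03],[[0,0,0.0055],[0,0,0],0.03],[[0,0,0.0055],[0,0,0],0.03],[[0,0,0.0055],[0,0,0],0.03]]'

```text
time: 4.6
tool_pos: [0.5507, 0.3081, 0.0276]
tool_rot: [3.141, 0.001, -3.141]
contact_force: [0.3, -1.1, 2.7]
opening: 0.0413
grip_force: 30.0
```

>>> arm_command --moves '[[[0,0,0],[0,0,0],0.06],[[0,0,0],[0,0,0],0.06],[[0,0,-0.02],[0,0,0],0.06],[[0,0,-0.06],[0,0,0],0.06],[[0,0,-0.1],[0,0,0],0.06]]'

```text
time: 5.1
tool_pos: [0.5497, 0.3076, 0.1271]
tool_rot: [-3.141, -0.002, -3.141]
contact_force: [1.3, 0.1, -0.0]
opening: 0.0598
grip_force: 0.0
```

>>> arm_command --moves '[[[0,-0.04,0],[0,0,0],0.06],[[0,-0.09,0],[0,0,0],0.06],[[0,-0.14,0],[0,0,0],0.06],[[0,-0.18,0],[0,0,0],0.06],[[0,-0.22,0],[0,0,0],0.06]]'

```text
time: 5.6
tool_pos: [0.5501, 0.0861, 0.1269]
tool_rot: [3.141, 0.0, 3.142]
contact_force: [-0.1, -0.0, -0.1]
opening: 0.06
grip_force: 0.0
```

>>> arm_command --moves '[[[0,-0.04,0],[0,0,0],0.06],[[-0.002,-0.07,0],[0,0,0],0.06],[[-0.002,-0.089,0],[0,0,0],0.06],[[-0.002,-0.089,0.02],[0,0,0],0.06],[[-0.002,-0.089,0.03],[0,0,0],0.06]]'

```text
time: 6.1
tool_pos: [0.5518, -0.0018, 0.0957]
tool_rot: [3.141, -0.001, 3.14]
contact_force: [-0.2, 0.0, 0.4]
opening: 0.0603
grip_force: 0.0
```

>>> arm_command --moves '[[[0,0,0.03],[0,0,0],0.06],[[0,0,0.055],[0,0,0],0.06],[[0,0,0.074],[0,0,0],0.06],[[0,0,0.074],[0,0,0],0.06],[[0,0,0.074],[0,0,0],0.06]]'

```text
time: 6.6
tool_pos: [0.5524, -0.0008, 0.0229]
tool_rot: [3.141, -0.001, -3.141]
contact_force: [-0.6, 0.5, 0.6]
opening: 0.06
grip_force: 0.0
```

>>> arm_command --moves '[[[0,0,0],[0,0,0],0.02],[[0,0,0],[0,0,0],0.02],[[0,0,0],[0,0,0],0.02],[[0,0,0],[0,0,0],0.02],[[0,0,0],[0,0,0],0.02]]'

```text
time: 7.1
tool_pos: [0.5527, -0.0012, 0.0234]
tool_rot: [-3.142, 0.001, -3.141]
contact_force: [0.0, -0.6, 3.2]
opening: 0.032
grip_force: 30.0
```

>>> arm_command --moves '[[[0,0,-0.02],[0,0,0],0.02],[[0,0,-0.05],[0,0,0],0.02],[[0,0.01,-0.08],[0,0,0],0.02],[[0.01,0.04,-0.1],[0,0,0],0.02],[[0.022,0.08,-0.1],[0,0,0],0.02]]'

```text
time: 7.6
tool_pos: [0.5323, 0.0785, 0.1258]
tool_rot: [-3.142, 0.006, 3.139]
contact_force: [-0.5, 0.4, -1.0]
opening: 0.0315
grip_force: 30.0
```

>>> arm_command --moves '[[[0.015,0.045,0],[0,0,0],0.02],[[0.03,0.09,0],[0,0,0],0.02],[[0.045,0.135,0],[0,0,0],0.02],[[0.058,0.175,0],[0,0,0],0.02],[[0.07,0.21,0],[0,0,0],0.02]]'

```text
time: 8.1
tool_pos: [0.4591, 0.2907, 0.1227]
tool_rot: [3.142, -0.0, -3.141]
contact_force: [0.7, -0.4, -1.3]
opening: 0.0318
grip_force: 30.0
```

>>> arm_command --moves '[[[0,0,0],[0,0,-0.1],0.02],[[0,0,0],[0,0,-0.21],0.02],[[0,0,0],[0,0,-0.21],0.02],[[0,0,0.02],[0,0,-0.21],0.02],[[0,0,0.04],[0,0,-0.21],0.02]]'

```text
time: 8.6
tool_pos: [0.4608, 0.2887, 0.0828]
tool_rot: [3.141, 0.002, -2.935]
contact_force: [-0.4, -0.0, -2.1]
opening: 0.0319
grip_force: 30.0
```

>>> arm_command --moves '[[[0,0,0.025],[0,0,0],0.02],[[0,0,0.045],[0,0,0],0.02],[[0,0,0.053],[0,0,0],0.02],[[0,0,0.0565],[0,0,0],0.02],[[0,0,0.0565],[0,0,0],0.02]]'

```text
time: 9.1
tool_pos: [0.4605, 0.2886, 0.0273]
tool_rot: [3.141, 0.0, -2.934]
contact_force: [-1.7, -0.7, 1.8]
opening: 0.0316
grip_force: 30.0
```

>>> arm_command --moves '[[[0,0,0],[0,0,0],0.02],[[0,0,0],[0,0,0],0.02],[[0,0,0],[0,0,0],0.02],[[0,0,0],[0,0,0],0.02],[[0,0,0],[0,0,0],0.02]]'

```text
time: 9.6
tool_pos: [0.4607, 0.2887, 0.0273]
tool_rot: [3.142, 0.001, -2.932]
contact_force: [-2.4, -2.2, 6.3]
opening: 0.032
grip_force: 30.0
```

>>> arm_command --moves '[[[0,0,0],[0,0,0],0.05],[[0,0,0],[0,0,0],0.05],[[0,0,-0.03],[0,0,0],0.05],[[0,0,-0.07],[0,0,0.1],0.05],[[0,0,-0.11],[0,0,0.21],0.05]]'

```text
time: 10.1
tool_pos: [0.4601, 0.2887, 0.1373]
tool_rot: [-3.141, -0.001, 3.137]
contact_force: [0.8, 0.1, 0.4]
opening: 0.0503
grip_force: 0.0
```

>>> arm_command --moves '[[[0,-0.04,0],[0,0,0],0.05],[[0,-0.09,0],[0,0,0],0.05],[[0,-0.14,0],[0,0,0],0.05],[[0,-0.18,0],[0,0,0],0.05],[[0,-0.22,0],[0,0,0],0.05]]'

```text
time: 10.6
tool_pos: [0.4604, 0.0671, 0.1365]
tool_rot: [3.141, 0.001, 3.141]
contact_force: [0.6, 0.5, -0.2]
opening: 0.0503
grip_force: 0.0
```

>>> arm_command --moves '[[[0,-0.045,0],[0,0,0],0.05],[[0,-0.085,0],[0,0,0],0.05],[[0.001,-0.12,0],[0,0,0],0.05],[[0.002,-0.135,0.01],[0,0,0],0.05],[[0.002,-0.135,0.02],[0,0,0],0.05]]'

```text
time: 11.1
tool_pos: [0.4588, -0.0682, 0.1162]
tool_rot: [-3.141, 0.001, 3.138]
contact_force: [0.1, -0.0, -0.2]
opening: 0.05
grip_force: 0.0
```

```bash
python3 - <<'E'
from h import *
print(robot.observe()['tool_pos'],robot.observe()['tool_rot'])
a=[robot.read_camera(n)[:,:,::-1] for n in('top','scene')]
cr=[a[0][120:350,80:340],a[1][80:270,170:400]]
v=[cv2.resize(np.clip(c*1.6,0,255).astype('uint8'),(400,350)) for c in cr]
cv2.imwrite('pics/p2.png',np.hstack(v))
E
```

```text
[ 0.45878625 -0.06820452  0.11621521] [-3.14101758e+00  1.45570085e-03  3.13817952e+00]
```

View pics/p2.png

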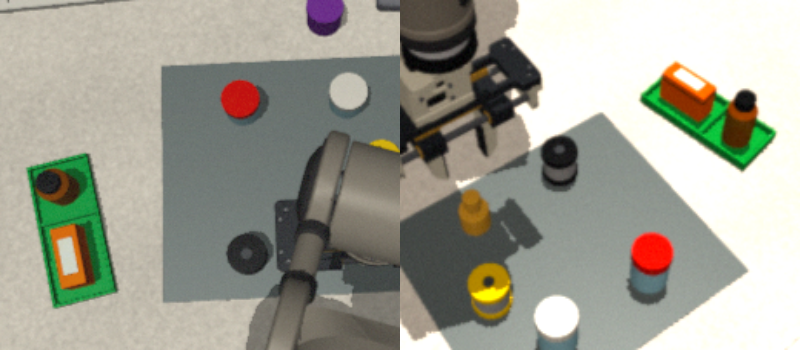

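Bottle (crop 52,186) and slide box (68,257) stand in their own cells; red jar and black spool unmoved. Now the weight.

>>> arm_command --moves '[[[0,0.002,0.03],[0,0,0],0.05],[[0,0.002,0.06],[0,0,0],0.05],[[0,0.002,0.082],[0,0,0],0.05],[[0,0.002,0.082],[0,0,0],0.05],[[0,0.002,0.082],[0,0,0],0.05]]'

```text
time: 11.7
tool_pos: [0.4587, -0.0633, 0.0347]
tool_rot: [3.141, -0.0, -3.14]
contact_force: [-0.0, 0.1, 0.2]
opening: 0.0498
grip_force: 0.0
```

>>> arm_command --moves '[[[0,0,0],[0,0,0],0.012],[[0,0,0],[0,0,0],0.012],[[0,0,0],[0,0,0],0.012],[[0,0,0],[0,0,0],0.012],[[0,0,0],[0,0,0],0.012]]' --squeeze 50

```text
time: 12.2
tool_pos: [0.4591, -0.0646, 0.035]
tool_rot: [-3.141, 0.002, 3.142]
contact_force: [-0.8, -2.5, 4.2]
opening: 0.023
grip_force: 50.0
```

>>> arm_command --moves '[[[0,0,-0.01],[0,0,0],0.012],[[0,0,-0.03],[0,0,0],0.012],[[0,-0.01,-0.055],[0,0,0],0.012],[[0.007,-0.03,-0.07],[0,0,0],0.012],[[0.015,-0.06,-0.08],[0,0,0],0.012]]'

```text
time: 12.7
tool_pos: [0.4431, -0.1236, 0.1155]
tool_rot: [3.141, 0.0, -3.139]
contact_force: [0.0, 0.3, -4.2]
opening: 0.0229
grip_force: 50.0
```

>>> arm_command --moves '[[[0.01,-0.04,0],[0,0,0],0.012],[[0.02,-0.08,0],[0,0,0],0.012],[[0.03,-0.12,0],[0,0,0],0.012],[[0.042,-0.16,0],[0,0,0],0.012],[[0.052,-0.195,0],[0,0,0],0.012]]'

```text
time: 13.2
tool_pos: [0.3902, -0.3204, 0.1143]
tool_rot: [3.14, -0.001, 3.141]
contact_force: [0.9, -0.6, -3.7]
opening: 0.0228
grip_force: 50.0
```

>>> arm_command --moves '[[[0,0,0],[0,0,0],0.012],[[0,0,0.01],[0,0,0],0.012],[[0,0,0.035],[0,0,0],0.012],[[0,0,0.06],[0,0,0],0.012],[[0,0,0.068],[0,0,0],0.012]]'

```text
time: 13.7
tool_pos: [0.3902, -0.316, 0.0436]
tool_rot: [3.136, -0.004, -3.14]
contact_force: [-0.3, 0.5, -3.8]
opening: 0.0228
grip_force: 50.0
```

```bash
python3 - <<'E'
from h import *
print(robot.observe()['tool_pos'],robot.observe()['contact_force'])
cv2.imwrite('pics/p3.png',cv2.resize(robot.read_camera('scene')[140:380,40:360,::-1],None,fx=2,fy=2))
E
```

```text
[ 0.39023743 -0.31598889  0.04357545] [-0.2997941   0.45076312 -3.75443962]
```

View pics/p3.png

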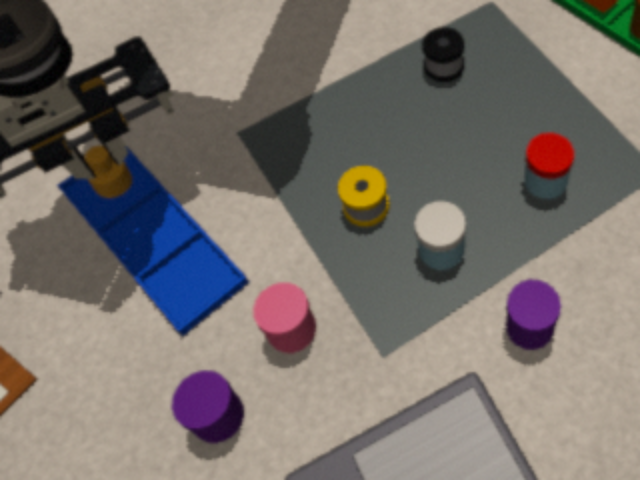

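The weight at (107,175) hangs upright over the nearest blue cell. Lower it the last bit.

>>> arm_command --moves '[[[0,0,0.002],[0,0,0],0.012],[[0,0,0.004],[0,0,0],0.012],[[0,0,0.006],[0,0,0],0.012],[[0,0,0.008],[0,0,0],0.012],[[0,0,0.008],[0,0,0],0.012]]'

```text
time: 14.25
tool_pos: [0.3919, -0.3197, 0.039]
tool_rot: [-3.14, 0.001, -3.141]
contact_force: [-0.0, 0.1, 0.5]
opening: 0.0232
grip_force: 50.0
```

>>> arm_command --moves '[[[0,0,0.0005],[0,0,0],0.05],[[0,0,0.0005],[0,0,0],0.05],[[0,0,-0.02],[0,0,0],0.05],[[0,0,-0.06],[0,0,0],0.07],[[0,0,-0.1],[0,0,0],0.07]]' --squeeze 30

```text
time: 14.75
tool_pos: [0.3911, -0.3188, 0.1391]
tool_rot: [3.14, -0.001, -3.141]
contact_force: [0.7, -0.6, 0.4]
opening: 0.0578
grip_force: 0.0
```

>>> arm_command --moves '[[[-0.02,0.025,0],[0,0,0],0.07],[[-0.05,0.061,0],[0,0,0],0.07],[[-0.08,0.098,0],[0,0,0],0.07],[[-0.11,0.134,0],[0,0,0],0.07],[[-0.14,0.171,0],[0,0,0],0.07]]'

```text
time: 15.25
tool_pos: [0.5324, -0.1467, 0.1386]
tool_rot: [-3.141, 0.0, 3.141]
contact_force: [0.6, -0.7, -0.2]
opening: 0.0698
grip_force: 0.0
```

>>> arm_command --moves '[[[-0.02,0.025,0],[0,0,0],0.07],[[-0.035,0.043,0],[0,0,0],0.07],[[-0.035,0.043,0.02],[0,0,0],0.07],[[-0.035,0.043,0.03],[0,0,0],0.07],[[-0.035,0.043,0.03],[0,0,0],0.07]]'

```text
time: 15.75
tool_pos: [0.5651, -0.1049, 0.1066]
tool_rot: [3.14, -0.004, 3.142]
contact_force: [-0.2, 0.2, 0.3]
opening: 0.0701
grip_force: 0.0
```

>>> arm_command --moves '[[[-0.001,-0.001,0.03],[0,0,0],0.07],[[-0.001,-0.001,0.06],[0,0,0],0.07],[[-0.001,-0.001,0.08],[0,0,0],0.07],[[-0.001,-0.001,0.087],[0,0,0],0.07],[[-0.001,-0.001,0.087],[0,0,0],0.07]]'

```text
time: 16.25
tool_pos: [0.567, -0.1066, 0.0211]
tool_rot: [3.141, -0.001, 3.141]
contact_force: [-0.1, 0.0, 0.7]
opening: 0.0699
grip_force: 0.0
```

>>> arm_command --moves '[[[0,0,0],[0,0,0],0.035],[[0,0,0],[0,0,0],0.035],[[0,0,0],[0,0,0],0.035],[[0,0,0],[0,0,0],0.035],[[0,0,0],[0,0,0],0.035]]'

```text
time: 16.75
tool_pos: [0.5681, -0.1064, 0.0224]
tool_rot: [-3.141, 0.002, -3.141]
contact_force: [-1.0, -0.7, 5.1]
opening: 0.0493
grip_force: 30.0
```

>>> arm_command --moves '[[[0,0,-0.02],[0,0,0],0.035],[[0,0,-0.05],[0,0,0],0.035],[[0.005,-0.01,-0.075],[0,0,0],0.035],[[0.015,-0.03,-0.09],[0,0,0],0.035],[[0.03,-0.06,-0.09],[0,0,0],0.035]]'

```text
time: 17.25
tool_pos: [0.5388, -0.1661, 0.1139]
tool_rot: [-3.14, 0.005, -3.139]
contact_force: [-0.4, 0.6, -0.7]
opening: 0.0492
grip_force: 30.0
```

>>> arm_command --moves '[[[0.02,-0.04,0],[0,0,0],0.035],[[0.04,-0.08,0],[0,0,0],0.035],[[0.06,-0.12,0],[0,0,0],0.035],[[0.071,-0.14,0],[0,0,0],0.035],[[0.071,-0.14,0],[0,0,0],0.035]]'

```text
time: 17.75
tool_pos: [0.4649, -0.3089, 0.1112]
tool_rot: [-3.141, -0.0, 3.138]
contact_force: [0.4, 0.6, -0.7]
opening: 0.0492
grip_force: 30.0
```

>>> arm_command --moves '[[[0,0,0.02],[0,0,0],0.035],[[0,0,0.05],[0,0,0],0.035],[[0,0,0.07],[0,0,0],0.035],[[0,0,0.077],[0,0,0],0.035],[[0,0,0.077],[0,0,0],0.035]]'

```text
time: 18.25
tool_pos: [0.4664, -0.3051, 0.0335]
tool_rot: [3.14, -0.001, -3.141]
contact_force: [0.1, 0.4, -1.4]
opening: 0.0494
grip_force: 30.0
```

>>> arm_command --moves '[[[0,0,0.002],[0,0,0],0.035],[[0,0,0.004],[0,0,0],0.035],[[0,0,0.006],[0,0,0],0.035],[[0,0,0.0085],[0,0,0],0.035],[[0,0,0.0085],[0,0,0],0.035]]'

```text
time: 18.75
tool_pos: [0.4667, -0.3064, 0.0264]
tool_rot: [-3.141, 0.001, -3.141]
contact_force: [-0.8, 1.0, 3.4]
opening: 0.0492
grip_force: 30.0
```

>>> arm_command --moves '[[[0,0,0],[0,0,0],0.068],[[0,0,0],[0,0,0],0.068],[[0,0,-0.02],[0,0,0],0.07],[[0,0,-0.06],[0,0,0],0.07],[[0,0,-0.1],[0,0,0],0.07]]'

```text
time: 19.25
tool_pos: [0.4659, -0.3058, 0.1262]
tool_rot: [3.14, -0.002, -3.141]
contact_force: [1.3, -0.7, 0.3]
opening: 0.0699
grip_force: 0.0
```

>>> arm_command --moves '[[[-0.02,0.025,0],[0,0,0],0.07],[[-0.05,0.063,0],[0,0,0],0.07],[[-0.08,0.101,0],[0,0,0],0.07],[[-0.11,0.139,0],[0,0,0],0.07],[[-0.14,0.177,0],[0,0,0],0.07]]'

```text
time: 19.75
tool_pos: [0.6073, -0.1276, 0.1258]
tool_rot: [3.142, 0.0, 3.142]
contact_force: [-0.1, -0.1, -0.6]
opening: 0.0701
grip_force: 0.0
```

>>> arm_command --moves '[[[-0.025,0.03,0],[0,0,0],0.07],[[-0.048,0.061,0],[0,0,0],0.07],[[-0.048,0.061,0],[0,0,0],0.07],[[-0.048,0.061,0.01],[0,0,0],0.07],[[-0.048,0.061,0.01],[0,0,0],0.07]]'

```text
time: 20.25
tool_pos: [0.6528, -0.0688, 0.1137]
tool_rot: [3.141, -0.004, 3.141]
contact_force: [-0.3, -0.3, 0.1]
opening: 0.0701
grip_force: 0.0
```

Down to about z = 0.022, then close.

>>> arm_command --moves '[[[-0.001,0,0.03],[0,0,0],0.07],[[-0.001,0,0.06],[0,0,0],0.07],[[-0.001,0,0.085],[0,0,0],0.07],[[-0.001,0,0.093],[0,0,0],0.07],[[-0.001,0,0.093],[0,0,0],0.07]]'

```text
time: 20.75
tool_pos: [0.6542, -0.0691, 0.0217]
tool_rot: [3.141, -0.003, 3.14]
contact_force: [0.7, -0.2, 0.8]
opening: 0.0699
grip_force: 0.0
```

>>> arm_command --moves '[[[0,0,0],[0,0,0],0.035],[[0,0,0],[0,0,0],0.035],[[0,0,0],[0,0,0],0.035],[[0,0,0],[0,0,0],0.035],[[0,0,0],[0,0,0],0.035]]'

```text
time: 21.25
tool_pos: [0.6561, -0.0684, 0.0242]
tool_rot: [-3.141, 0.002, -3.141]
contact_force: [-1.0, -0.2, 5.9]
opening: 0.0495
grip_force: 30.0
```

>>> arm_command --moves '[[[0,0,-0.02],[0,0,0],0.035],[[0,0,-0.05],[0,0,0],0.035],[[0.005,-0.01,-0.08],[0,0,0],0.035],[[0.015,-0.03,-0.1],[0,0,0],0.035],[[0.03,-0.06,-0.1],[0,0,0],0.035]]'

```text
time: 21.75
tool_pos: [0.6273, -0.1278, 0.1265]
tool_rot: [-3.14, 0.007, -3.139]
contact_force: [-0.3, -1.0, -0.7]
opening: 0.0491
grip_force: 30.0
```

>>> arm_command --moves '[[[0.02,-0.04,0],[0,0,0],0.035],[[0.04,-0.08,0],[0,0,0],0.035],[[0.06,-0.12,0],[0,0,0],0.035],[[0.083,-0.165,0],[0,0,0],0.035],[[0.083,-0.165,0],[0,0,0],0.035]]'

```text
time: 22.25
tool_pos: [0.5396, -0.2985, 0.1228]
tool_rot: [-3.14, -0.001, 3.136]
contact_force: [0.4, 0.1, -1.7]
opening: 0.0494
grip_force: 30.0
```

>>> arm_command --moves '[[[0,0,0.02],[0,0,0],0.035],[[0,0,0.05],[0,0,0],0.035],[[0,0,0.075],[0,0,0],0.035],[[0,0,0.085],[0,0,0],0.035],[[0,0,0.085],[0,0,0],0.035]]'

```text
time: 22.75
tool_pos: [0.5419, -0.2922, 0.0364]
tool_rot: [3.14, -0.003, -3.141]
contact_force: [0.8, -0.8, -0.9]
opening: 0.0493
grip_force: 30.0
```

>>> arm_command --moves '[[[0,0,0.003],[0,0,0],0.035],[[0,0,0.006],[0,0,0],0.035],[[0,0,0.008],[0,0,0],0.035],[[0,0,0.0095],[0,0,0],0.035],[[0,0,0.0095],[0,0,0],0.035]]'

```text
time: 23.25
tool_pos: [0.5425, -0.2932, 0.0284]
tool_rot: [-3.142, 0.0, -3.141]
contact_force: [-0.6, 0.2, -0.6]
opening: 0.0491
grip_force: 30.0
```

>>> arm_command --moves '[[[0,0,0.0005],[0,0,0],0.035],[[0,0,0.001],[0,0,0],0.035],[[0,0,0.001],[0,0,0],0.035],[[0,0,0.001],[0,0,0],0.035],[[0,0,0.001],[0,0,0],0.035]]'

```text
time: 23.75
tool_pos: [0.5426, -0.2933, 0.0282]
tool_rot: [-3.141, 0.001, -3.141]
contact_force: [-1.6, 1.8, 5.2]
opening: 0.0494
grip_force: 30.0
```

Seated. Release, rise, and move clear toward the bench centre for a look.

>>> arm_command --moves '[[[0,0,0],[0,0,0],0.068],[[0,0,0],[0,0,0],0.068],[[0,0,-0.02],[0,0,0],0.07],[[0,0,-0.06],[0,0,0],0.07],[[0,0,-0.1],[0,0,0],0.07]]'

```text
time: 24.25
tool_pos: [0.542, -0.2929, 0.1276]
tool_rot: [3.14, -0.002, -3.141]
contact_force: [0.6, -0.4, -0.4]
opening: 0.0698
grip_force: 0.0
```

>>> arm_command --moves '[[[0.01,0.04,-0.01],[0,0,0],0.07],[[0.02,0.085,-0.02],[0,0,0],0.07],[[0.03,0.13,-0.03],[0,0,0],0.07],[[0.04,0.17,-0.04],[0,0,0],0.07],[[0.05,0.21,-0.05],[0,0,0],0.07]]'

```text
time: 24.75
tool_pos: [0.4918, -0.0816, 0.1777]
tool_rot: [3.141, 0.0, -3.142]
contact_force: [0.9, 0.5, -0.1]
opening: 0.0701
grip_force: 0.0
```

>>> arm_command --moves '[[[0.01,0.02,0],[0,0,0],0.07],[[0.02,0.05,0],[0,0,0],0.07],[[0.02,0.06,0],[0,0,0],0.07],[[0.02,0.06,0],[0,0,0],0.07],[[0.02,0.06,0],[0,0,0],0.07]]'

```text
time: 25.25
tool_pos: [0.4731, -0.0239, 0.1774]
tool_rot: [-3.141, 0.001, -3.141]
contact_force: [-0.3, -0.9, 0.1]
opening: 0.0701
grip_force: 0.0
```

```bash
python3 - <<'E'
from h import *
a=[robot.read_camera(n)[:,:,::-1] for n in('top','scene')]
v=[cv2.resize(np.clip(c*1.5,0,255).astype('uint8'),(400,300)) for c in a]
z=[cv2.resize(np.clip(c*1.5,0,255).astype('uint8'),(400,300)) for c in (a[0][200:345,380:575],a[1][200:320,50:210])]
cv2.imwrite('pics/p4.png',np.vstack([np.hstack(v),np.hstack(z)]))
E
```

```text
(no output)
```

View pics/p4.png

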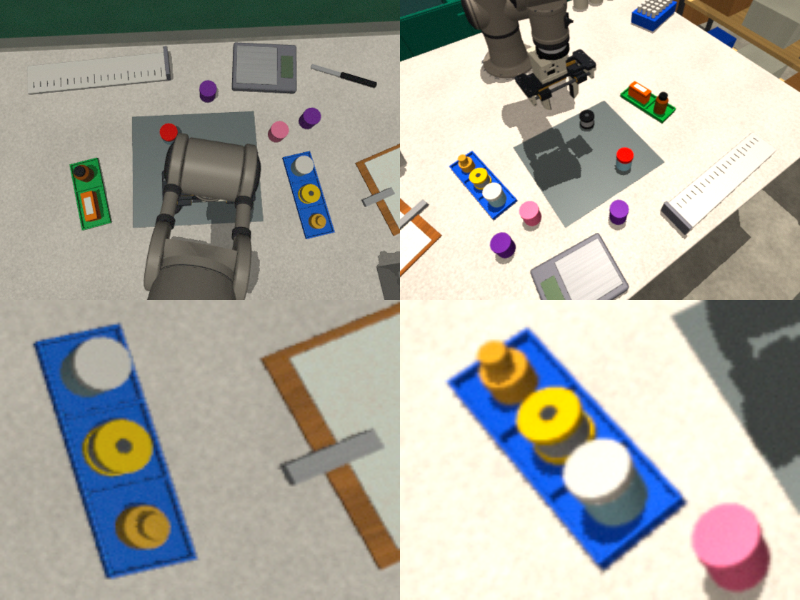

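The zoomed views show the jar (95,365), spool (118,447) and weight (143,525) upright, each in its own blue cell. The green tray holds the bottle and box, and the red jar and black spool stand where they were.

```bash
python3 -c "
from cell import robot
print(robot.hand_in())"
```

```text
the job is handed in; nothing more can be done
None
```

Both kits are made up and handed in at about 25 s, with each item upright in its own cell; the red-lidded jar, the black spool and the look-alikes were left where they stood.

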